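# Lay a slate under the votive holder on the dresser tray

## Task

Slide the top slate out of the recess of the bamboo box, over its open front edge, until a good part of it (some 50 mm) overhangs and it still lies flat, then pinch the overhanging end, lift it off and lay it gently flat on the floor of the bamboo tray, crosswise in the empty front half, about midway between the tray's left and right rims and square with the tray. Then stand the empty glass votive holder gently upright in the middle of that slate and let go. Leave the two lower slates in the box, and do not shift or tip anything else on the dresser.

Things in the scene. Friction and masses are not known exactly. Their poses are not given: they have to be found in the camera images.
- slate_box: Fixed bamboo box, 212 (x) x 83 (y) x 53 mm high, x = -77 to 135 mm, left or right on the dresser. Origin on its underside below the slate stack; -x is the open front, roughly towards the robot. The 67 mm wide recess in its top (floor z = 36 mm) lies between full-length side walls, 8 mm thick, to z = 53 mm. Lips at both ends of the stack, to z = 47 mm, lock the two lower slates.
- box_front (a point): Middle of the box's open front edge, on top of the front lip (box x = -77, z = 47 mm). The top slate slides out over it; nothing is below the overhang but the dresser, 47 mm down. Axes as the box.
- finger_well (a point): Middle of the finger well behind the slates, on its floor (box x = 102, z = 36 mm): 50 mm (x) by 67 mm (y), from the rear lip at x = 77 to a back wall at x = 127 mm, open at the top. A closed fingertip put in here can push the top slate's rear edge (x = 70 mm, z = 48 to 54 mm) towards the front.
- slate_top: The top slate: a dark grey rigid plate 140 (x) x 64 (y) x 6 mm (z), about 145 g, same as the two below. Origin at the centre of its underside; x along its length, as the box's x at the start. It starts within 2 mm of the box origin in x, and would topple off the front if pushed out by more than 77 mm.
- slate_mid: The middle slate, same size, resting in the recess at z = 42 to 48 mm. Origin at the centre of its underside. To stay in the box.
- slate_low: The lowest slate, same size, z = 36 to 42 mm. Origin at the centre of its underside. To stay in the box.
- tray: Fixed square bamboo tray, 240 x 240 x 20 mm high, walls 6 mm thick (inside 228 x 228), floor 6 mm thick, on the side where the box is not. Origin at the centre of its underside; -x is its front side, roughly towards the robot, y runs left-right. Two bottles stand in its back half (x above 20 mm); the front half is empty.
- votive: Empty votive holder: clear glass cup, rim 58 mm in diameter, straight wall tapering to 46 mm at the foot, 68 mm high, wall 4 mm, about 160 g, upright and open at the top. Origin at the centre of its underside, z up its axis. It stands on the dresser between box and tray, in one row (going away from the robot) with the jar and the clock, in any order.
- blue_bottle: Round blue bottle with a white twist cap, 68 mm in diameter, 150 mm high; stands in the back half of the tray. Origin at the centre of its underside. Leave alone.
- spray_bottle: Clear spray bottle, 58 mm in diameter, 173 mm high, with a white spray head reaching 38 mm along its x (away from the tray's front); stands in the back half of the tray, beside the blue bottle. Origin at the centre of its underside. Leave alone.
- cream_jar: White round cream jar, 58 mm in diameter, 60 mm high, metal lid. Origin at the centre of its underside. Leave alone.
- clock: Small black round-faced alarm clock, 64 mm wide, 38 mm deep, 72 mm high. Origin at the centre of its underside. Leave alone.
Mind the look-alikes: they are no part of the job. What is shaped like the slate_top but purple or yellow is not meant.

How it is judged (in metres and radians):
On the way, in this order (a step that is already met when the one before it is completed fails the run):
1. the top slate overhangs the box's front edge by 35 to 65 mm, still lying flat in the recess (x of slate_top in the frame of slate_box between -0.072 and -0.042 m and z of slate_top in the frame of slate_box between 0.046 and 0.051 m and angle between slate_top's own z axis and vertical below 0.05 rad), for 0.2 s.
2. the slate lies flat in the front half of the tray, released (z of slate_top in the frame of tray between 0.004 and 0.0085 m and angle between slate_top's own z axis and vertical below 0.03 rad and x of slate_top in the frame of tray between -0.09 and -0.025 m and y of slate_top in the frame of tray between -0.05 and 0.05 m and angle between the x axis of slate_top and the y axis of tray, either way round below 0.25 rad and contact force between the fingers and slate_top below 0.05 N), for 0.2 s.
3. the votive holder stands on the middle of the slate (z of slate_top in the frame of tray between 0.004 and 0.0085 m and angle between slate_top's own z axis and vertical below 0.03 rad and x of slate_top in the frame of tray between -0.09 and -0.025 m and y of slate_top in the frame of tray between -0.05 and 0.05 m and angle between the x axis of slate_top and the y axis of tray, either way round below 0.25 rad and horizontal distance between votive and slate_top below 0.015 m and angle between votive's own z axis and vertical below 0.05 rad and z of votive in the frame of slate_top between 0.0035 and 0.009 m), for 0.2 s.
At the end, for the whole second after the job is handed in: Slate flat on the tray floor, its centre 25 to 90 mm in front of the tray centre, within 50 mm of its midline, crosswise within 0.25 rad; votive holder upright on it within 15 mm of its middle; both released, at rest; lower slates within 8 mm, bystanders within 15 mm of their starts (all of step 3 and contact force between the fingers and slate_top below 0.05 N and contact force between the fingers and votive below 0.05 N and linear speed of each of slate_top, votive below 0.02 m/s and distance of each of blue_bottle, spray_bottle, cream_jar, clock from where it was at the start of the episode below 0.015 m and distance of each of slate_low, slate_mid from where it was at the start of the episode below 0.008 m); the robot touches nothing.
It fails at once if a bystander is pushed more than 15 mm from its place or tipped by more than 0.25 rad (distance of any of blue_bottle, spray_bottle, cream_jar, clock from where it was at the start of the episode above 0.015 m or angle between any of blue_bottle, spray_bottle, cream_jar, clock's own z axis and vertical above 0.25 rad).
It fails at once if a lower slate is pulled out of its place in the box (over 8 mm) (distance of any of slate_low, slate_mid from where it was at the start of the episode above 0.008 m).
It fails at once if the votive holder is tipped by more than 0.5 rad (angle between votive's own z axis and vertical above 0.5 rad).
It fails at once if the slate is banged or pressed down on the tray with more than 45 N (contact force between slate_top and tray above 45 N).
It fails at once if the glass is banged or pressed down on the slate with more than 45 N (contact force between votive and slate_top above 45 N).
It also fails if it takes over 69 s, if anything falls off the work surface, if the arm or the gripper's body presses on something with over 40 N, if the wrist force passes 120 N, or if a joint passes its speed limit or range.

## Robot

A 6-joint arm with a two-finger parallel gripper is mounted at the origin on the work surface. World frame = base frame: x ahead of the robot, y to its left, z up, the work surface at z = 0. Lengths are in mm, angles in rad, forces in N, time in s.
With the tool pointing down it reaches from about 400 to 925 mm from the base axis. Payload 12.5 kg.
Tool frame: the origin (TCP) lies at the very end of the fingers, on their centre line; the grasp point (between the pads) lies 19 mm behind it; z points along the fingers, y is the line along which they close (so a half turn about z gives the same grasp; the last joint's range is limited). The gripper opens to 95 mm and grips with 3 to 60 N. Pads are 20 mm wide; open, the fingers measure 119 mm over their backs; the gripper's body (75 mm by 180 mm) begins 59 mm behind the grasp point.
Start: joints at [-1.247, 0.491, 1.559, -0, 1.092, -0.106], TCP at [260.455, -568.164, 214.661] pointing down, gripper open.
Joint ranges: [-3.1, 3.1], [-0.84, 2.19], [0.05, 2.79], [-1.13, 4.28], [0.06, 2.93], [-2.69, 2.69]. Speed limits (rad/s): [2.22, 2.22, 2.79, 3.14, 3.14, 3.14].

## Interface

Orientations are given as [roll, pitch, yaw] about the fixed x, y, z axes, in that order (R = Rz(yaw) Ry(pitch) Rx(roll)).
In Python, from cell import * gives the robot as it stands.
- The arm moves only by the tool step_arm, never from a script. Its argument "plan" is a list of rows, each an object of numbers: "x", "y", "z": the shift along the tool's x, y, z in units of 25 mm (1.0 is 25 mm); "rx", "ry", "rz": the turn, a rotation vector about the tool's x, y, z in units of 0.1 rad (1.0 is 0.1 rad). In form: [{"x": .., "y": .., "z": .., "rx": .., "ry": .., "rz": ..}, ...]. A call has exactly 10 rows; each row shifts and turns the commanded pose from where the row before left it, along the tool's axes as they then stand; what a row does not reach is not made up. A row lasts 1/12 s, in which the tool goes at most 41.7 mm and 7.16 degrees, less where a joint would pass 70% of its speed; a pose out of reach is approached as far as the arm can. A call with a number of a shift or a turn outside -1 to 1 is refused whole. A call with a gripper value outside its range is refused whole. "jaw" is the closure, from -1 (fully open) to 1 (shut), so that 0 is half open, set as the call begins (left out, the last holds). The fingers move at their own pace and stop on an object; the grip force is fixed at half the most. Time passes only in rows, so rows that do not move let the fingers close, or fill a call up. It gives the time, the measured TCP pose, the force, the opening and the grip force at its end, in the units of the state.
- state(): the state, without advancing time (a new reading comes with each control period).
- read_camera(name): name is "scene" or "top" or "wrist"; returns a dict with "image" (420x560x3 uint8, red, green, blue), "depth" (420x560 float32, mm along the optical axis (not along the pixel's ray), 0 where there is no reading), "vfov" (degrees; the focal length in pixels is half the picture's height over the tangent of half this angle, whatever the lens; pixels are square), "cx", "cy" (the principal point, pixels), "R" (3x3) and "t" (3): a world point X has camera coordinates R X + t. Camera axes: x right, y down, z forward; pixel columns grow to the right and rows downward; lengths in mm; the calibration is good to about 2 mm. A picture is of the moment at which its call begins.
- job_done(): hands the job in; it is judged then, once.
The state is a dict: "t": time; "joints": joint angles; "qvel": joint speeds; "tau": joint torques, N m; "eef_pos": TCP position; "tcp_rot": TCP orientation; "ft_force": force on the tool from outside, world axes, zero at the start; "moment": the same for the moment, N m; "opening": opening from 0.0 (shut) to 1.0 (fully open); "grip_force": force on a finger pad.
Only numpy, scipy, OpenCV 4.12 (cv2) and the standard library are available. Lean on these libraries where they do the work, as an engineer would, in place of code of your own. Each camera call takes 0.05 s, during which the arm holds its last target. There are 200 camera calls.

## Working session

There is one attempt and no reset: what is moved stays moved. The work goes in short steps, Python scripts to look and compute and a tool call to move; the robot and the scene stay as the last step left them, time stands still between calls to the robot, and variables do not carry over. Pictures are saved under pics/ and viewed, at most 11 in all, crops included, and the job is handed in when it is done.

Besides the shell and the picture viewer there is one more tool, called after "Call:" in YAML: its name, and indented under it one key for each argument. step_arm: Moves the arm, as the interface text tells. Shifts and turns lie within -1 to 1; 1 stands for 25 mm of shift or 0.1 rad of turn. Its arguments: {"type":"object","properties":{"plan":{"type":"array","items":{"type":"object","properties":{"x":{"type":"number"},"y":{"type":"number"},"z":{"type":"number"},"rx":{"type":"number"},"ry":{"type":"number"},"rz":{"type":"number"}}}},"jaw":{"type":"number"}},"required":["plan"]}

```bash
mkdir -p pics; cat > h.py <<'E'
from cell import *
import numpy as np, cv2
def cam(n):
    c=read_camera(n); c['f']=210/np.tan(np.radians(c['vfov'])/2); return c
def w(c,u,v,r=1,z=None):
    R=np.array(c['R']);t=np.array(c['t'])
    ray=np.array([(u-c['cx'])/c['f'],(v-c['cy'])/c['f'],1])
    if z is None:
        d=c['depth'][v-r:v+r+1,u-r:u+r+1]; d=np.median(d[d>0])
        return R.T@(ray*d-t)
    o=-R.T@t; k=R.T@ray; return o+k*(z-o[2])/k[2]
def save(c,n): cv2.imwrite('pics/'+n,c['image'][:,:,::-1])
E
python3 - <<'E'
from h import *
import pickle
a=cam('top');b=cam('scene');pickle.dump((a,b),open('c0.pkl','wb'))
im=np.hstack([a['image'],b['image']]);
save(a,'top0.png');save(b,'scene0.png')
s=state();print(s['t'],s['eef_pos'],s['tcp_rot'],s['ft_force'])
E
```

```text
0.1 [ 260.37404493 -567.96215537  214.15224754] [-3.14067343e+00 -8.29917514e-05  4.29798334e-01] [-0.61863907  0.06412321  0.34476396]
```

View pics/top0.png

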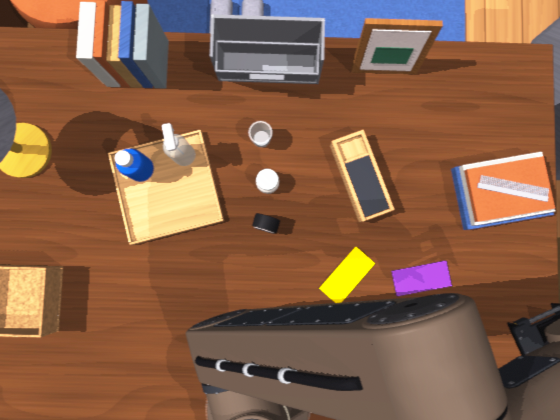

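View pics/scene0.png

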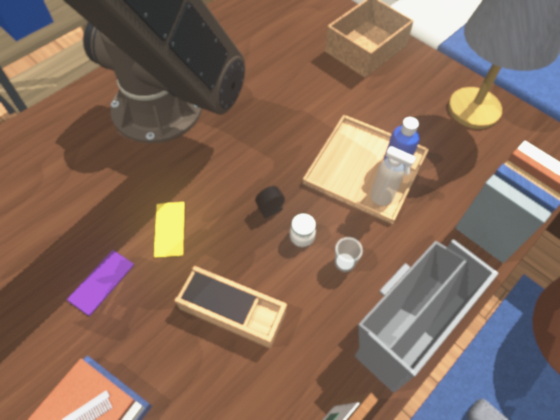

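```bash
cat > m.py <<'E'
from h import *
import pickle
a,b=pickle.load(open('c0.pkl','rb'))
def cloud(c):
    R=np.array(c['R']);t=np.array(c['t']);v,u=np.mgrid[:420,:560];d=c['depth']
    P=np.stack([(u-c['cx'])/c['f']*d,(v-c['cy'])/c['f']*d,d],-1)-t
    return P@R
P=cloud(a)
def reg(u0,u1,v0,v1,z0,z1):
    q=P[v0:v1,u0:u1].reshape(-1,3);q=q[(q[:,2]>z0)&(q[:,2]<z1)];return q
if __name__=='__main__':
    print('cam',-np.array(a['R']).T@a['t'],a['f'],w(a,300,235))
    for n,r in dict(box=(325,400,125,225,42,60),boxall=(325,400,125,225,25,60),trayfloor=(105,230,125,250,2,10),tray=(105,230,125,250,12,26),votrim=(245,277,118,150,60,75),jar=(250,285,165,198,50,66),clock=(245,285,205,240,30,80)).items():
        q=reg(*r)
        rc=cv2.minAreaRect(q[:,:2].astype(np.float32));print(n,len(q),np.round(q.mean(0),1),[np.round(x,1) for x in rc])
        print('  ',np.round(cv2.boxPoints(rc)).tolist())
    for p in [(367,187),(358,165),(380,205),(350,145)]:print(p,w(a,*p).round(1))
    im=a['image'][110:260,225:425];im=cv2.resize(im,None,fx=4,fy=4,interpolation=cv2.INTER_CUBIC);cv2.imwrite('pics/crop1.png',im[:,:,::-1])
E
python3 m.py
```

```text
cam [ 385.30709293  -41.83409142 1225.76757358] 482.9546033873284 [ 4.23258520e+02 -9.37825536e+01 -3.28520135e-01]
box 2404 [ 559.4 -247.2   52.6] [array([ 574.3, -242.3]), array([212.3,  84.8]), np.float64(21.8)]
   [[460.0, -242.0], [491.0, -321.0], [689.0, -242.0], [657.0, -164.0]]
boxall 3039 [ 572.9 -241.    48.9] [array([ 573.9, -242.5]), array([213.1,  84.8]), np.float64(21.8)]
   [[459.0, -243.0], [491.0, -321.0], [689.0, -242.0], [657.0, -164.0]]
trayfloor 6785 [518.7 240.9   5.4] [array([537. , 249.1]), array([319.1, 319.3]), np.float64(2.0)]
   [[372.0, 403.0], [383.0, 84.0], [702.0, 95.0], [691.0, 414.0]]
tray 1041 [529.5 250.3  18.6] [array([535.5, 248.7]), array([240.9, 241.1]), np.float64(16.2)]
   [[386.0, 331.0], [454.0, 99.0], [685.0, 167.0], [617.0, 398.0]]
votrim 138 [671.   12.4  66.3] [array([669.1,  11.9]), array([55. , 56.2]), np.float64(1.7)]
   [[641.0, 39.0], [642.0, -17.0], [697.0, -15.0], [696.0, 41.0]]
jar 343 [555.4  -7.7  59.4] [array([555.4,  -7.3]), array([49.5, 48.8]), np.float64(1.9)]
   [[530.0, 16.0], [531.0, -33.0], [581.0, -31.0], [579.0, 18.0]]
clock 382 [448.6  -9.1  64.2] [array([448.7,  -7.8]), array([63.7, 36. ]), np.float64(74.8)]
   [[423.0, -34.0], [458.0, -43.0], [474.0, 18.0], [440.0, 28.0]]
(367, 187) [ 543.8 -252.8   52.8]
(358, 165) [ 597.9 -230.1   51.6]
(380, 205) [ 500.5 -285.2   52.7]
(350, 145) [ 650.8 -211.7   36.1]
```

View pics/crop1.png

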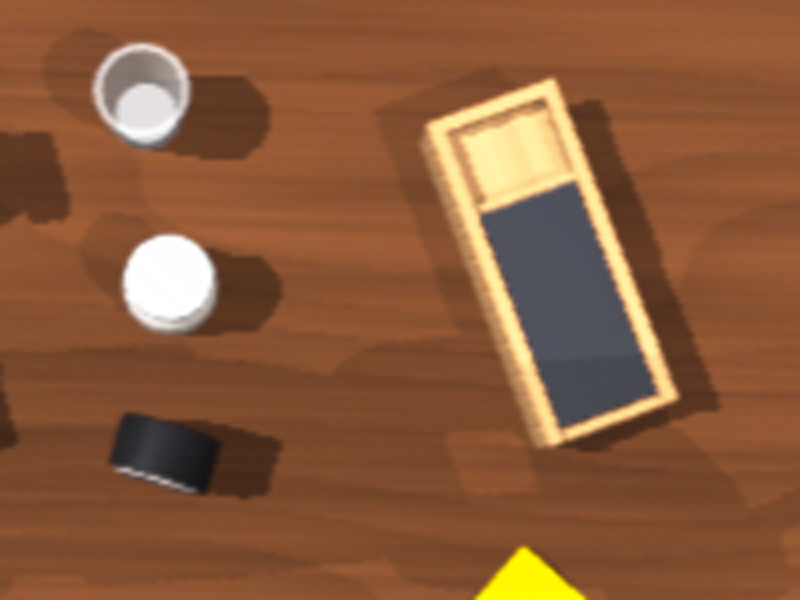

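Top view: the dark slate in the box is at (367,187), crop (570,310). The yellow plate (347,275) and purple plate (421,277) lie loose on the dresser and are the wrong colour. The grey one in the box's recess is the one meant, and the enlarged crop confirms it. The glass cup is at (260,133), the far end of the row. The jar is at (267,181), the clock at (266,223) and the tray at about (166,188).

```bash
cat >> h.py <<'E'
from scipy.spatial.transform import Rotation as Ro
BO=np.array([547.3,-253.2]);BY=0.380
TO=np.array([535.5,248.7]);TY=0.284
def rot(a): return np.array([[np.cos(a),-np.sin(a)],[np.sin(a),np.cos(a)]])
def box(x,y=0): return BO+rot(BY)@[x,y]
def tray(x,y=0): return TO+rot(TY)@[x,y]
def go(xy,z,yaw,frm=None):
    s=state();T=Ro.from_euler('xyz',s['tcp_rot'])
    G=Ro.from_euler('xyz',[np.pi,0,yaw])
    d=np.array([*xy,z])-s['eef_pos']
    print('t',round(s['t'],2),'pos',np.round(s['eef_pos'],1),'rot',np.round(s['tcp_rot'],3),'F',np.round(s['ft_force'],1),'open',round(s['opening'],3),'grip',s['grip_force'])
    print(' goal',np.round([*xy,z],1),'tool units shift',np.round(T.inv().apply(d)/25,3),'goalframe',np.round(G.inv().apply(d)/25,3),'turn',np.round((T.inv()*G).as_rotvec()/.1,3))
E
python3 - <<'E'
from m import *
for n,z in (('top60',60),):
  q=reg(100,230,110,250,30,190); l=(q[:,:2]-TO)@rot(TY)
  for z0 in range(30,190,20):
    k=l[(q[:,2]>z0)&(q[:,2]<=z0+20)]
    for nm,kk in(('L',k[k[:,1]>5]),('R',k[k[:,1]<=5])):
      if len(kk)>3: print(z0,nm,len(kk),kk.min(0).round(),kk.max(0).round())
go(box(103),120,BY)
E
```

```text
30 L 71 [27. 17.] [73. 68.]
30 R 46 [ 39. -92.] [ 82. -44.]
50 L 68 [28. 17.] [80. 66.]
50 R 45 [ 39. -93.] [ 72. -45.]
70 L 70 [28. 17.] [78. 67.]
70 R 52 [ 40. -92.] [ 76. -42.]
90 L 145 [28. 17.] [91. 82.]
90 R 57 [ 39. -92.] [ 74. -43.]
110 L 313 [31. 19.] [91. 81.]
110 R 151 [ 40. -92.] [ 93. -36.]
130 L 44 [45. 34.] [70. 60.]
130 R 157 [ 44. -87.] [105. -40.]
150 L 178 [45. 34.] [77. 67.]
150 R 43 [ 47. -78.] [101. -49.]
170 R 253 [ 46. -75.] [107. -53.]
t 0.1 pos [ 260.4 -568.   214.2] rot [-3.141 -0.     0.43 ] F [-0.6  0.1  0.3] open 1.003 grip 0.0
 goal [ 643. -215.  120.] tool units shift [19.794 -6.454  3.774] goalframe [19.448 -7.435  3.766] turn [-0.009 -0.001  0.498]
```

Call:
step_arm:
  jaw: 1
  plan:
    - {"x": 1,"y": -0.35,"rz": 0.1}
    - {"x": 1,"y": -0.35,"rz": 0.1}
    - {"x": 1,"y": -0.35,"rz": 0.1}
    - {"x": 1,"y": -0.35,"rz": 0.1}
    - {"x": 1,"y": -0.35,"rz": 0.1}
    - {"x": 1,"y": -0.35}
    - {"x": 1,"y": -0.35}
    - {"x": 1,"y": -0.35}
    - {"x": 1,"y": -0.35}
    - {"x": 1,"y": -0.35}

```text
schema error: expected keys x, y, z, rx, ry, rz
```

Call:
step_arm:
  plan:
    - {"x": 1,"y": -0.35,"z": 0.3}
    - {"x": 1,"y": -0.35,"z": 0.3}
    - {"x": 1,"y": -0.35,"z": 0.3}
    - {"x": 1,"y": -0.35,"z": 0.3}
    - {"x": 1,"y": -0.35,"z": 0.3}
    - {"x": 1,"y": -0.35,"z": 0.3}
    - {"x": 1,"y": -0.35,"z": 0.3}
    - {"x": 1,"y": -0.35,"z": 0.3}
    - {"x": 1,"y": -0.35,"z": 0.3}
    - {}

```text
schema error: expected keys x, y, z, rx, ry, rz
```

```bash
python3 -c "
from h import *
go(box(100),50.7,BY)"
```

```text
t 0.1 pos [ 260.4 -568.   214.2] rot [-3.141 -0.     0.43 ] F [-0.6  0.1  0.3] open 1.003 grip 0.0
 goal [ 640.2 -216.1   50.7] tool units shift [19.674 -6.458  6.546] goalframe [19.328 -7.435  6.538] turn [-0.009 -0.001  0.498]
```

All six keys are required in every row.

Call:
step_arm:
  jaw: 1
  plan:
    - {"x": 1,"y": -0.35,"z": 0,"rx": 0,"ry": 0,"rz": 0.1}
    - {"x": 1,"y": -0.35,"z": 0,"rx": 0,"ry": 0,"rz": 0.1}
    - {"x": 1,"y": -0.35,"z": 0,"rx": 0,"ry": 0,"rz": 0.1}
    - {"x": 1,"y": -0.35,"z": 0,"rx": 0,"ry": 0,"rz": 0.1}
    - {"x": 1,"y": -0.35,"z": 0,"rx": 0,"ry": 0,"rz": 0.1}
    - {"x": 1,"y": -0.35,"z": 0,"rx": 0,"ry": 0,"rz": 0}
    - {"x": 1,"y": -0.35,"z": 0,"rx": 0,"ry": 0,"rz": 0}
    - {"x": 1,"y": -0.35,"z": 0,"rx": 0,"ry": 0,"rz": 0}
    - {"x": 1,"y": -0.35,"z": 0,"rx": 0,"ry": 0,"rz": 0}
    - {"x": 1,"y": -0.35,"z": 0,"rx": 0,"ry": 0,"rz": 0}

```text
t: 0.93
eef_pos: [458.3, -390.2, 214.4]
tcp_rot: [-3.141, 0.0, 0.38]
ft_force: [0.8, 0.4, -0.5]
opening: 0.357
grip_force: 0.0
```

Call:
step_arm:
  plan:
    - {"x": 1,"y": -0.35,"z": 0.3,"rx": 0,"ry": 0,"rz": 0}
    - {"x": 1,"y": -0.35,"z": 0.3,"rx": 0,"ry": 0,"rz": 0}
    - {"x": 1,"y": -0.35,"z": 0.3,"rx": 0,"ry": 0,"rz": 0}
    - {"x": 1,"y": -0.35,"z": 0.3,"rx": 0,"ry": 0,"rz": 0}
    - {"x": 1,"y": -0.35,"z": 0.3,"rx": 0,"ry": 0,"rz": 0}
    - {"x": 1,"y": -0.35,"z": 0.3,"rx": 0,"ry": 0,"rz": 0}
    - {"x": 1,"y": -0.35,"z": 0.3,"rx": 0,"ry": 0,"rz": 0}
    - {"x": 1,"y": -0.35,"z": 0.3,"rx": 0,"ry": 0,"rz": 0}
    - {"x": 1,"y": -0.35,"z": 0.3,"rx": 0,"ry": 0,"rz": 0}
    - {"x": 0,"y": 0,"z": 0,"rx": 0,"ry": 0,"rz": 0}

```text
t: 1.77
eef_pos: [639.3, -231.4, 145.0]
tcp_rot: [-3.14, 0.001, 0.383]
ft_force: [-0.4, -0.7, 0.1]
opening: 0.007
grip_force: 0.0
```

```bash
python3 -c "
from h import *
go(box(100),50.7,BY)"
```

```text
t 1.77 pos [ 639.3 -231.4  145. ] rot [-3.14e+00  1.00e-03  3.83e-01] F [-0.4 -0.7  0.1] open 0.007 grip 0.0
 goal [ 640.2 -216.1   50.7] tool units shift [ 0.263 -0.546  3.773] goalframe [ 0.258 -0.554  3.772] turn [-0.019  0.009  0.027]
```

Call:
step_arm:
  plan:
    - {"x": 0.25,"y": -0.55,"z": 0,"rx": 0,"ry": 0,"rz": 0}
    - {"x": 0,"y": 0,"z": 0.6,"rx": 0,"ry": 0,"rz": 0}
    - {"x": 0,"y": 0,"z": 0.6,"rx": 0,"ry": 0,"rz": 0}
    - {"x": 0,"y": 0,"z": 0.6,"rx": 0,"ry": 0,"rz": 0}
    - {"x": 0,"y": 0,"z": 0.6,"rx": 0,"ry": 0,"rz": 0}
    - {"x": 0,"y": 0,"z": 0.6,"rx": 0,"ry": 0,"rz": 0}
    - {"x": 0,"y": 0,"z": 0.3,"rx": 0,"ry": 0,"rz": 0}
    - {"x": 0,"y": 0,"z": 0,"rx": 0,"ry": 0,"rz": 0}
    - {"x": 0,"y": 0,"z": 0,"rx": 0,"ry": 0,"rz": 0}
    - {"x": 0,"y": 0,"z": 0,"rx": 0,"ry": 0,"rz": 0}

```text
t: 2.6
eef_pos: [638.3, -219.8, 65.7]
tcp_rot: [3.141, -0.001, 0.38]
ft_force: [-0.3, 0.5, 0.5]
opening: 0.007
grip_force: 0.0
```

```bash
python3 -c "
from h import *
go(box(100),50.7,BY)"
```

```text
t 2.6 pos [ 638.3 -219.8   65.7] rot [ 3.141e+00 -1.000e-03  3.800e-01] F [-0.3  0.5  0.5] open 0.007 grip 0.0
 goal [ 640.2 -216.1   50.7] tool units shift [ 0.125 -0.112  0.601] goalframe [ 0.126 -0.111  0.601] turn [ 0.01  -0.009 -0.004]
```

Call:
step_arm:
  plan:
    - {"x": 0,"y": -0.11,"z": 0.3,"rx": 0,"ry": 0,"rz": 0}
    - {"x": 0,"y": 0,"z": 0.3,"rx": 0,"ry": 0,"rz": 0}
    - {"x": 0,"y": 0,"z": 0,"rx": 0,"ry": 0,"rz": 0}
    - {"x": 0,"y": 0,"z": 0,"rx": 0,"ry": 0,"rz": 0}
    - {"x": 0,"y": 0,"z": 0,"rx": 0,"ry": 0,"rz": 0}
    - {"x": 0,"y": 0,"z": 0,"rx": 0,"ry": 0,"rz": 0}
    - {"x": 0,"y": 0,"z": 0,"rx": 0,"ry": 0,"rz": 0}
    - {"x": 0,"y": 0,"z": 0,"rx": 0,"ry": 0,"rz": 0}
    - {"x": 0,"y": 0,"z": 0,"rx": 0,"ry": 0,"rz": 0}
    - {"x": 0,"y": 0,"z": 0,"rx": 0,"ry": 0,"rz": 0}

```text
t: 3.43
eef_pos: [637.0, -217.1, 49.7]
tcp_rot: [3.141, -0.0, 0.38]
ft_force: [-0.5, -0.3, 0.5]
opening: 0.007
grip_force: 0.0
```

```bash
python3 -c "
from h import *
go(box(20),50.7,BY)"
```

```text
t 3.43 pos [ 637.  -217.1   49.7] rot [ 3.141 -0.     0.38 ] F [-0.5 -0.3  0.5] open 0.007 grip 0.0
 goal [ 565.9 -245.8   50.7] tool units shift [-3.069  0.009 -0.039] goalframe [-3.069  0.009 -0.038] turn [ 0.002 -0.001 -0.002]
```

Call:
step_arm:
  plan:
    - {"x": -0.2,"y": 0,"z": -0.04,"rx": 0,"ry": 0,"rz": 0}
    - {"x": -0.2,"y": 0,"z": 0,"rx": 0,"ry": 0,"rz": 0}
    - {"x": -0.2,"y": 0,"z": 0,"rx": 0,"ry": 0,"rz": 0}
    - {"x": -0.2,"y": 0,"z": 0,"rx": 0,"ry": 0,"rz": 0}
    - {"x": -0.2,"y": 0,"z": 0,"rx": 0,"ry": 0,"rz": 0}
    - {"x": -0.2,"y": 0,"z": 0,"rx": 0,"ry": 0,"rz": 0}
    - {"x": -0.2,"y": 0,"z": 0,"rx": 0,"ry": 0,"rz": 0}
    - {"x": -0.2,"y": 0,"z": 0,"rx": 0,"ry": 0,"rz": 0}
    - {"x": -0.2,"y": 0,"z": 0,"rx": 0,"ry": 0,"rz": 0}
    - {"x": -0.2,"y": 0,"z": 0,"rx": 0,"ry": 0,"rz": 0}

```text
t: 4.27
eef_pos: [590.2, -235.8, 50.7]
tcp_rot: [3.141, -0.0, 0.38]
ft_force: [1.3, 0.9, -0.9]
opening: 0.003
grip_force: 0.6
```

```bash
python3 -c "
from h import *
go(box(20),50.7,BY)
c=cam('top');im=cv2.resize(c['image'][120:240,310:450],None,fx=4,fy=4);cv2.imwrite('pics/p1.png',im[:,:,::-1])"
```

```text
t 4.27 pos [ 590.2 -235.8   50.7] rot [ 3.141 -0.     0.38 ] F [ 1.3  0.9 -0.9] open 0.003 grip 0.6444033980369568
 goal [ 565.9 -245.8   50.7] tool units shift [-1.05  0.01 -0.  ] goalframe [-1.05  0.01 -0.  ] turn [ 0.002 -0.001 -0.003]
```

View pics/p1.png

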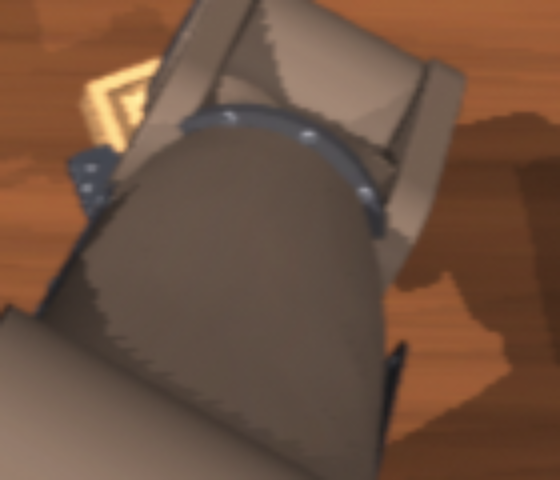

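The arm hides the box in the top view, so I'll push on and check with the scene camera.

Call:
step_arm:
  plan:
    - {"x": -0.15,"y": 0,"z": 0,"rx": 0,"ry": 0,"rz": 0}
    - {"x": -0.15,"y": 0,"z": 0,"rx": 0,"ry": 0,"rz": 0}
    - {"x": -0.15,"y": 0,"z": 0,"rx": 0,"ry": 0,"rz": 0}
    - {"x": -0.15,"y": 0,"z": 0,"rx": 0,"ry": 0,"rz": 0}
    - {"x": -0.15,"y": 0,"z": 0,"rx": 0,"ry": 0,"rz": 0}
    - {"x": -0.1,"y": 0,"z": 0,"rx": 0,"ry": 0,"rz": 0}
    - {"x": -0.05,"y": 0,"z": 0,"rx": 0,"ry": 0,"rz": 0}
    - {"x": 0,"y": 0,"z": 0,"rx": 0,"ry": 0,"rz": 0}
    - {"x": 0,"y": 0,"z": 0,"rx": 0,"ry": 0,"rz": 0}
    - {"x": 0,"y": 0,"z": 0,"rx": 0,"ry": 0,"rz": 0}

```text
t: 5.15
eef_pos: [569.6, -243.9, 50.6]
tcp_rot: [-3.142, 0.0, 0.38]
ft_force: [0.7, 0.8, -0.3]
opening: 0.006
grip_force: 0.0
```

```bash
python3 -c "
from h import *
go(box(20),50.7,BY)
c=cam('scene');x0,y0=140,240;im=cv2.resize(c['image'][y0:y0+120,x0:x0+160],None,fx=5,fy=5);cv2.imwrite('pics/p2.png',im[:,:,::-1])
import pickle;pickle.dump(c,open('c1.pkl','wb'))"
```

```text
t 5.15 pos [ 569.6 -243.9   50.6] rot [-3.142  0.     0.38 ] F [ 0.7  0.8 -0.3] open 0.006 grip 0.0
 goal [ 565.9 -245.8   50.7] tool units shift [-0.166  0.013 -0.006] goalframe [-0.166  0.013 -0.006] turn [-0.001  0.002 -0.002]
```

View pics/p2.png

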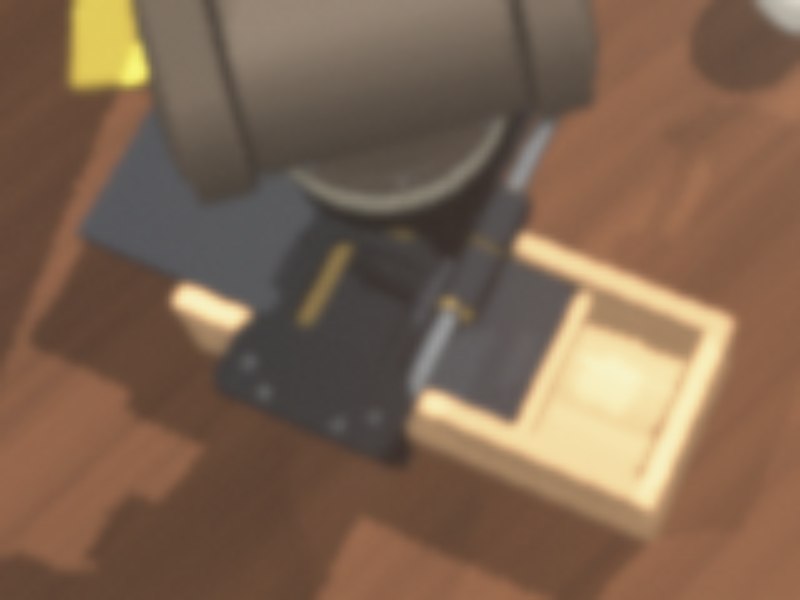

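The slate overhangs the box front and lies flat; its front right corner is at crop (82,236), scene (156.4,287.2).

```bash
python3 -c "
from h import *
import pickle;c=pickle.load(open('c1.pkl','rb'))
for p in [(156.4,287.2),(168,267)]:
  q=w(c,*p,z=54);print(q,rot(BY).T@(q[:2]-BO))
for p in [(244.8-.6,322.4),(286,343)]:
  q=w(c,*p,z=53 if p[0]>280 else 47);print(q,rot(BY).T@(q[:2]-BO))
for p in [(165,285),(175,272)]: print(w(c,*p))
go(box(20),50.7,BY)
"
```

```text
[ 444.412557   -329.19487277   54.        ] [-123.73598364  -32.41069217]
[ 425.56719315 -284.21165692   54.        ] [-124.55181105   16.35376078]
[ 624.36293488 -250.49380221   47.        ] [ 72.56940649 -26.0710698 ]
[ 713.12402033 -221.91756354   53.        ] [165.59819942 -32.45663101]
[ 453.58419443 -313.81767276   55.10236221]
[ 571.5542444  -319.22283551  327.00042909]
t 5.2 pos [ 569.7 -243.9   50.6] rot [-3.142  0.     0.38 ] F [-0.3  0.1 -0.1] open 0.007 grip 0.0
 goal [ 565.9 -245.8   50.7] tool units shift [-0.168  0.013 -0.005] goalframe [-0.168  0.013 -0.005] turn [-0.     0.002 -0.001]
```

Call:
step_arm:
  plan:
    - {"x": -0.1,"y": 0,"z": 0,"rx": 0,"ry": 0,"rz": 0}
    - {"x": -0.1,"y": 0,"z": 0,"rx": 0,"ry": 0,"rz": 0}
    - {"x": -0.1,"y": 0,"z": 0,"rx": 0,"ry": 0,"rz": 0}
    - {"x": 0,"y": 0,"z": 0,"rx": 0,"ry": 0,"rz": 0}
    - {"x": 0,"y": 0,"z": 0,"rx": 0,"ry": 0,"rz": 0}
    - {"x": 0,"y": 0,"z": 0,"rx": 0,"ry": 0,"rz": 0}
    - {"x": 0.1,"y": 0,"z": -0.1,"rx": 0,"ry": 0,"rz": 0}
    - {"x": 0,"y": 0,"z": -0.5,"rx": 0,"ry": 0,"rz": 0}
    - {"x": 0,"y": 0,"z": -1,"rx": 0,"ry": 0,"rz": 0}
    - {"x": 0,"y": 0,"z": -1,"rx": 0,"ry": 0,"rz": 0}

```text
t: 6.03
eef_pos: [564.8, -245.6, 116.7]
tcp_rot: [-3.141, 0.001, 0.38]
ft_force: [-0.1, 0.0, 0.9]
opening: 0.004
grip_force: 0.0
```

```bash
python3 -c "
from h import *
go(box(-91),110,BY)
"
```

```text
t 6.03 pos [ 564.8 -245.6  116.7] rot [-3.141e+00  1.000e-03  3.800e-01] F [-0.1  0.   0.9] open 0.004 grip 0.0
 goal [ 462.8 -287.   110. ] tool units shift [-4.404  0.024  0.273] goalframe [-4.405  0.023  0.269] turn [-0.009  0.008 -0.001]
```

Call:
step_arm:
  jaw: -1
  plan:
    - {"x": -0.64,"y": 0.02,"z": 0,"rx": 0,"ry": 0,"rz": 0}
    - {"x": -0.64,"y": 0,"z": 0,"rx": 0,"ry": 0,"rz": 0}
    - {"x": -0.64,"y": 0,"z": 0,"rx": 0,"ry": 0,"rz": 0}
    - {"x": -0.64,"y": 0,"z": 0,"rx": 0,"ry": 0,"rz": 0}
    - {"x": -0.64,"y": 0,"z": 0,"rx": 0,"ry": 0,"rz": 0}
    - {"x": -0.64,"y": 0,"z": 0,"rx": 0,"ry": 0,"rz": 0}
    - {"x": -0.6,"y": 0,"z": 0,"rx": 0,"ry": 0,"rz": 0}
    - {"x": 0,"y": 0,"z": 0,"rx": 0,"ry": 0,"rz": 0}
    - {"x": 0,"y": 0,"z": 0,"rx": 0,"ry": 0,"rz": 0}
    - {"x": 0,"y": 0,"z": 0,"rx": 0,"ry": 0,"rz": 0}

```text
t: 6.87
eef_pos: [462.5, -287.6, 115.9]
tcp_rot: [3.141, -0.0, 0.379]
ft_force: [0.5, -0.6, -0.0]
opening: 0.649
grip_force: 0.0
```

```bash
python3 -c "
from h import *
go(box(-92),47,BY)
a=cam('scene');b=cam('wrist')
im=np.hstack([cv2.resize(a['image'][230:360,130:290],None,fx=2.5,fy=2.5),cv2.resize(b['image'],(433,325))[:, :400]])
cv2.imwrite('pics/p3.png',im[:,:,::-1])
import pickle;pickle.dump((a,b),open('c2.pkl','wb'))
"
```

```text
t 6.87 pos [ 462.5 -287.6  115.9] rot [ 3.141 -0.     0.379] F [ 0.5 -0.6 -0. ] open 0.649 grip 0.0
 goal [ 461.9 -287.3   47. ] tool units shift [-0.021 -0.021  2.758] goalframe [-0.019 -0.02   2.758] turn [ 0.006 -0.004 -0.005]
```

View pics/p3.png

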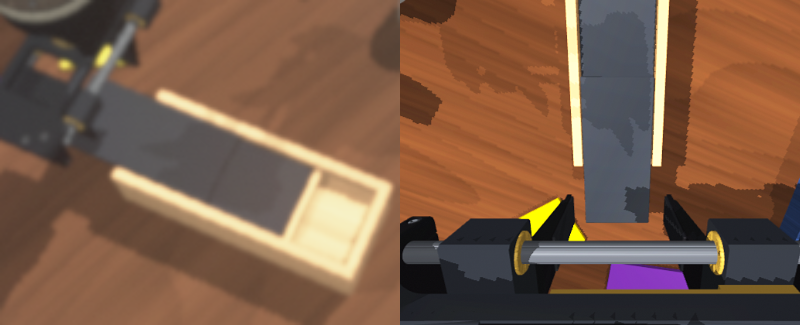

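Left, scene: the slate is flat, with its rear edge now inside the box at crop (237,148). Right, wrist: the slate's front edge is at panel row 222, cols 585–650, centred between the fingers.

```bash
python3 -c "
from h import *
import pickle;a,b=pickle.load(open('c2.pkl','rb'))
for p in [(240,286),(322,286),(232,214),(338,214)]:
  q=w(b,*p,z=54 if p[1]>250 else 53);d=w(b,*p,r=1);print(q,rot(BY).T@(q[:2]-BO),d)
for p in [(270,270),(280,200),(280,110)]: print(w(b,*p), rot(BY).T@(w(b,*p)[:2]-BO))
d=w(b,280,160);print(d)
for p in [(211,283),(257,277),(247,322)]:
  q=w(a,*p,z=54);print('s',rot(BY).T@(q[:2]-BO))
# walls front in wrist depth: columns of box walls, rear edge step
R=np.array(b['R']);t=np.array(b['t'])
for col in (275,285):
  print([round(float(w(b,col,v,0)[2]),1) for v in range(85,115,2)],[np.round((rot(BY).T@(w(b,col,v,0)[:2]-BO))[0]) for v in range(85,115,2)])
"
```

```text
[ 411.36783443 -272.62504035   54.        ] [-133.44054009   32.38067464] [ 411.10718357 -272.65407679   53.52211275]
[ 435.14609342 -332.39123963   54.        ] [-133.52701856  -31.94192402] [ 4.11283194e+02 -3.49585228e+02  9.59110429e-02]
[ 464.11562075 -247.48139463   53.        ] [-75.12924345  36.16545557] [ 4.47290225e+02 -2.44944829e+02 -2.16969728e-01]
[ 492.99543282 -320.06327834   53.        ] [-75.23168968 -41.95088646] [ 4.82780511e+02 -3.34144167e+02 -2.21990998e-01]
[ 432.80832472 -289.579187     53.88808709] [-119.81815502    8.68324151]
[ 487.1714247  -276.4120235    53.68283657] [-64.44909612   0.74673403]
[ 544.82267191 -253.63133317   53.04441196] [-2.46059729  0.51832783]
[ 513.83206952 -265.87554031   53.20650084]
s [-24.80427852  20.16795472]
s [57.20852913 69.96578032]
s [ 78.60358667 -24.9602896 ]
[48.5, 46.5, 47.9, 47.3, 47.2, 48.0, 48.2, 52.7, 52.9, 54.1, 53.3, 54.1, 53.6, 53.3, 53.9] [np.float64(14.0), np.float64(13.0), np.float64(11.0), np.float64(10.0), np.float64(9.0), np.float64(7.0), np.float64(6.0), np.float64(5.0), np.float64(3.0), np.float64(2.0), np.float64(1.0), np.float64(-1.0), np.float64(-2.0), np.float64(-3.0), np.float64(-4.0)]
[49.3, 47.7, 48.0, 47.7, 48.0, 46.7, 47.4, 51.9, 53.6, 53.3, 53.9, 53.1, 55.0, 52.9, 52.0] [np.float64(14.0), np.float64(12.0), np.float64(11.0), np.float64(10.0), np.float64(9.0), np.float64(8.0), np.float64(6.0), np.float64(5.0), np.float64(3.0), np.float64(2.0), np.float64(1.0), np.float64(-1.0), np.float64(-2.0), np.float64(-3.0), np.float64(-4.0)]
```

Call:
step_arm:
  plan:
    - {"x": 0,"y": -0.02,"z": 0.5,"rx": 0,"ry": 0,"rz": 0}
    - {"x": 0,"y": 0,"z": 0.5,"rx": 0,"ry": 0,"rz": 0}
    - {"x": 0,"y": 0,"z": 0.5,"rx": 0,"ry": 0,"rz": 0}
    - {"x": 0,"y": 0,"z": 0.5,"rx": 0,"ry": 0,"rz": 0}
    - {"x": 0,"y": 0,"z": 0.4,"rx": 0,"ry": 0,"rz": 0}
    - {"x": 0,"y": 0,"z": 0.3,"rx": 0,"ry": 0,"rz": 0}
    - {"x": 0,"y": 0,"z": 0,"rx": 0,"ry": 0,"rz": 0}
    - {"x": 0,"y": 0,"z": 0,"rx": 0,"ry": 0,"rz": 0}
    - {"x": 0,"y": 0,"z": 0,"rx": 0,"ry": 0,"rz": 0}
    - {"x": 0,"y": 0,"z": 0,"rx": 0,"ry": 0,"rz": 0}

```text
t: 7.8
eef_pos: [462.2, -287.1, 48.8]
tcp_rot: [3.141, -0.001, 0.38]
ft_force: [0.1, 1.0, -0.5]
opening: 1.003
grip_force: 0.0
```

```bash
python3 -c "
from h import *
go(box(-91.5),47,BY)
"
```

```text
t 7.8 pos [ 462.2 -287.1   48.8] rot [ 3.141e+00 -1.000e-03  3.800e-01] F [ 0.1  1.  -0.5] open 1.003 grip 0.0
 goal [ 462.3 -287.1   47. ] tool units shift [0.004 0.001 0.07 ] goalframe [0.004 0.001 0.07 ] turn [ 0.01  -0.005 -0.002]
```

Call:
step_arm:
  plan:
    - {"x": 0,"y": 0,"z": 0.07,"rx": 0,"ry": 0,"rz": 0}
    - {"x": 0,"y": 0,"z": 0,"rx": 0,"ry": 0,"rz": 0}
    - {"x": 0,"y": 0,"z": 0,"rx": 0,"ry": 0,"rz": 0}
    - {"x": 0,"y": 0,"z": 0,"rx": 0,"ry": 0,"rz": 0}
    - {"x": 0,"y": 0,"z": 0,"rx": 0,"ry": 0,"rz": 0}
    - {"x": 0,"y": 0,"z": 0,"rx": 0,"ry": 0,"rz": 0}
    - {"x": 0,"y": 0,"z": 0,"rx": 0,"ry": 0,"rz": 0}
    - {"x": 0,"y": 0,"z": 0,"rx": 0,"ry": 0,"rz": 0}
    - {"x": 0,"y": 0,"z": 0,"rx": 0,"ry": 0,"rz": 0}
    - {"x": 0,"y": 0,"z": 0,"rx": 0,"ry": 0,"rz": 0}
  jaw: 1

```text
t: 8.63
eef_pos: [461.9, -287.0, 46.4]
tcp_rot: [3.142, 0.0, 0.38]
ft_force: [0.4, -0.4, 0.8]
opening: 0.672
grip_force: 30.0
```

Call:
step_arm:
  plan:
    - {"x": 0,"y": 0,"z": 0,"rx": 0,"ry": 0,"rz": 0}
    - {"x": 0,"y": 0,"z": 0,"rx": 0,"ry": 0,"rz": 0}
    - {"x": 0,"y": 0,"z": -0.1,"rx": 0,"ry": 0,"rz": 0}
    - {"x": 0,"y": 0,"z": -0.1,"rx": 0,"ry": 0,"rz": 0}
    - {"x": 0,"y": 0,"z": -0.2,"rx": 0,"ry": 0,"rz": 0}
    - {"x": 0,"y": 0,"z": -0.2,"rx": 0,"ry": 0,"rz": 0}
    - {"x": 0,"y": 0,"z": -0.2,"rx": 0,"ry": 0,"rz": 0}
    - {"x": 0,"y": 0,"z": -0.2,"rx": 0,"ry": 0,"rz": 0}
    - {"x": 0,"y": 0,"z": 0,"rx": 0,"ry": 0,"rz": 0}
    - {"x": 0,"y": 0,"z": 0,"rx": 0,"ry": 0,"rz": 0}

```text
t: 9.47
eef_pos: [462.1, -287.1, 71.8]
tcp_rot: [3.141, -0.0, 0.38]
ft_force: [-0.4, -1.2, -1.7]
opening: 0.667
grip_force: 30.0
```

```bash
python3 -c "
from h import *
go(box(-91.5),140,BY)
b=cam('wrist')
for p in [(270,270),(280,200),(280,110)]: print(w(b,*p,r=3), rot(BY).T@(w(b,*p)[:2]-BO))
cv2.imwrite('pics/p4.png',b['image'][:,:,::-1])
"
```

```text
t 9.47 pos [ 462.1 -287.1   71.8] rot [ 3.141 -0.     0.38 ] F [-0.4 -1.2 -1.7] open 0.667 grip 29.98908519744873
 goal [ 462.3 -287.1  140. ] tool units shift [ 0.01   0.009 -2.728] goalframe [ 0.009  0.007 -2.728] turn [ 0.008 -0.004 -0.002]
[ 463.57563725 -279.91978865   79.14299354] [-87.67964996   6.24290967]
[ 501.66651038 -270.70153194   78.91949367] [-48.81845735   0.67135502]
[ 542.09816817 -254.73296385   78.62912069] [-5.38098679  0.50978575]
```

View pics/p4.png

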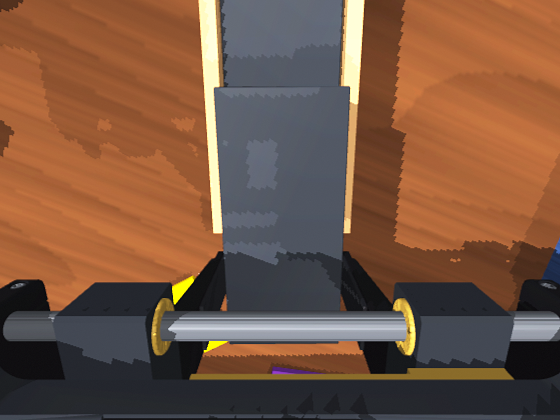

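The slate is held flat (top at 79 mm at both ends) and the two lower slates are still in the box. Next: lift and turn, then cross to the tray.

Call:
step_arm:
  plan:
    - {"x": 0,"y": 0,"z": -0.3,"rx": 0,"ry": 0,"rz": -0.3}
    - {"x": 0,"y": 0,"z": -0.3,"rx": 0,"ry": 0,"rz": -0.6}
    - {"x": 0,"y": 0,"z": -0.3,"rx": 0,"ry": 0,"rz": -0.8}
    - {"x": 0,"y": 0,"z": -0.3,"rx": 0,"ry": 0,"rz": -0.8}
    - {"x": 0,"y": 0,"z": -0.3,"rx": 0,"ry": 0,"rz": -0.8}
    - {"x": 0,"y": 0,"z": -0.3,"rx": 0,"ry": 0,"rz": -0.8}
    - {"x": 0,"y": 0,"z": -0.3,"rx": 0,"ry": 0,"rz": -0.8}
    - {"x": 0,"y": 0,"z": -0.3,"rx": 0,"ry": 0,"rz": -0.8}
    - {"x": 0,"y": 0,"z": -0.3,"rx": 0,"ry": 0,"rz": -0.8}
    - {"x": 0,"y": 0,"z": -0.3,"rx": 0,"ry": 0,"rz": -0.8}

```text
t: 10.35
eef_pos: [461.8, -286.8, 146.4]
tcp_rot: [-3.141, -0.0, 1.114]
ft_force: [0.3, 0.1, -1.2]
opening: 0.669
grip_force: 30.0
```

Call:
step_arm:
  plan:
    - {"x": 0,"y": 0,"z": 0,"rx": 0,"ry": 0,"rz": -0.8}
    - {"x": 0,"y": 0,"z": 0,"rx": 0,"ry": 0,"rz": -0.8}
    - {"x": 0,"y": 0,"z": 0,"rx": 0,"ry": 0,"rz": -0.8}
    - {"x": 0,"y": 0,"z": 0,"rx": 0,"ry": 0,"rz": -0.8}
    - {"x": 0,"y": 0,"z": 0,"rx": 0,"ry": 0,"rz": -0.8}
    - {"x": 0,"y": 0,"z": 0,"rx": 0,"ry": 0,"rz": -0.8}
    - {"x": 0,"y": 0,"z": 0,"rx": 0,"ry": 0,"rz": -0.8}
    - {"x": 0,"y": 0,"z": 0,"rx": 0,"ry": 0,"rz": -0.8}
    - {"x": 0,"y": 0,"z": 0,"rx": 0,"ry": 0,"rz": -0.8}
    - {"x": 0,"y": 0,"z": 0,"rx": 0,"ry": 0,"rz": -0.3}

```text
t: 11.18
eef_pos: [461.8, -286.9, 146.1]
tcp_rot: [-3.141, -0.0, 1.864]
ft_force: [-0.5, -0.0, -2.9]
opening: 0.669
grip_force: 30.0
```

```bash
python3 -c "
from h import *
go(tray(-62,-27.5),140,TY+np.pi/2)
print(state()['joints'])
"
```

```text
t 11.18 pos [ 461.8 -286.9  146.1] rot [-3.141 -0.     1.864] F [-0.5 -0.  -2.9] open 0.669 grip 29.98865157365799
 goal [483.7 204.9 140. ] tool units shift [18.577  6.531  0.247] goalframe [18.639  6.352  0.243] turn [-0.003 -0.003  0.096]
[-6.77346276e-01  4.59943053e-01  1.83505007e+00 -8.33514641e-05
  8.47042057e-01 -9.70911798e-01]
```

Call:
step_arm:
  plan:
    - {"x": 0.5,"y": 0.18,"z": 0,"rx": 0,"ry": 0,"rz": 0.09}
    - {"x": 0.8,"y": 0.3,"z": 0,"rx": 0,"ry": 0,"rz": 0}
    - {"x": 0.95,"y": 0.33,"z": 0,"rx": 0,"ry": 0,"rz": 0}
    - {"x": 0.95,"y": 0.33,"z": 0,"rx": 0,"ry": 0,"rz": 0}
    - {"x": 0.95,"y": 0.33,"z": 0,"rx": 0,"ry": 0,"rz": 0}
    - {"x": 0.95,"y": 0.33,"z": 0,"rx": 0,"ry": 0,"rz": 0}
    - {"x": 0.95,"y": 0.33,"z": 0,"rx": 0,"ry": 0,"rz": 0}
    - {"x": 0.95,"y": 0.33,"z": 0,"rx": 0,"ry": 0,"rz": 0}
    - {"x": 0.95,"y": 0.33,"z": 0,"rx": 0,"ry": 0,"rz": 0}
    - {"x": 0.95,"y": 0.33,"z": 0,"rx": 0,"ry": 0,"rz": 0}

```text
t: 12.02
eef_pos: [475.1, -50.3, 146.2]
tcp_rot: [-3.141, -0.0, 1.851]
ft_force: [0.5, -0.8, -1.6]
opening: 0.665
grip_force: 30.0
```

Call:
step_arm:
  plan:
    - {"x": 0.95,"y": 0.33,"z": 0,"rx": 0,"ry": 0,"rz": 0}
    - {"x": 0.95,"y": 0.33,"z": 0,"rx": 0,"ry": 0,"rz": 0}
    - {"x": 0.95,"y": 0.33,"z": 0,"rx": 0,"ry": 0,"rz": 0}
    - {"x": 0.95,"y": 0.33,"z": 0,"rx": 0,"ry": 0,"rz": 0}
    - {"x": 0.95,"y": 0.33,"z": 0,"rx": 0,"ry": 0,"rz": 0}
    - {"x": 0.95,"y": 0.33,"z": 0,"rx": 0,"ry": 0,"rz": 0}
    - {"x": 0.95,"y": 0.33,"z": 0,"rx": 0,"ry": 0,"rz": 0}
    - {"x": 0.95,"y": 0.33,"z": 0,"rx": 0,"ry": 0,"rz": 0}
    - {"x": 0.8,"y": 0.28,"z": 0,"rx": 0,"ry": 0,"rz": 0}
    - {"x": 0,"y": 0,"z": 0,"rx": 0,"ry": 0,"rz": 0}

```text
t: 12.85
eef_pos: [487.4, 173.3, 146.1]
tcp_rot: [3.141, -0.0, 1.853]
ft_force: [-0.1, -0.1, -0.8]
opening: 0.671
grip_force: 30.0
```

```bash
python3 -c "
from h import *
go(tray(-62,-27.5),8,TY+np.pi/2)
"
```

```text
t 12.85 pos [487.4 173.3 146.1] rot [ 3.141 -0.     1.853] F [-0.1 -0.1 -0.8] open 0.671 grip 29.989680647850037
 goal [483.7 204.9   8. ] tool units shift [1.254 0.21  5.524] goalframe [1.255 0.213 5.524] turn [ 0.003 -0.004 -0.016]
```

Call:
step_arm:
  plan:
    - {"x": 0.6,"y": 0.1,"z": 0,"rx": 0,"ry": 0,"rz": 0}
    - {"x": 0.35,"y": 0.08,"z": 0.2,"rx": 0,"ry": 0,"rz": 0}
    - {"x": 0,"y": 0,"z": 0.6,"rx": 0,"ry": 0,"rz": 0}
    - {"x": 0,"y": 0,"z": 0.6,"rx": 0,"ry": 0,"rz": 0}
    - {"x": 0,"y": 0,"z": 0.6,"rx": 0,"ry": 0,"rz": 0}
    - {"x": 0,"y": 0,"z": 0.6,"rx": 0,"ry": 0,"rz": 0}
    - {"x": 0,"y": 0,"z": 0.6,"rx": 0,"ry": 0,"rz": 0}
    - {"x": 0,"y": 0,"z": 0.6,"rx": 0,"ry": 0,"rz": 0}
    - {"x": 0,"y": 0,"z": 0,"rx": 0,"ry": 0,"rz": 0}
    - {"x": 0,"y": 0,"z": 0,"rx": 0,"ry": 0,"rz": 0}

```text
t: 13.68
eef_pos: [484.8, 194.2, 50.7]
tcp_rot: [-3.14, 0.0, 1.851]
ft_force: [-0.5, -0.2, -1.0]
opening: 0.668
grip_force: 30.0
```

```bash
python3 -c "
from h import *
go(tray(-62,-27.5),7.5,TY+np.pi/2)
b=cam('wrist')
for p in [(270,270),(280,200),(280,110)]: print(w(b,*p,r=3), rot(TY).T@(w(b,*p)[:2]-TO))
"
```

```text
t 13.68 pos [484.8 194.2  50.7] rot [-3.14   0.     1.851] F [-0.5 -0.2 -1. ] open 0.668 grip 29.988946616649628
 goal [483.7 204.9   7.5] tool units shift [0.427 0.079 1.73 ] goalframe [0.426 0.077 1.73 ] turn [-0.019  0.001 -0.043]
[477.8134815  194.88627943  57.9464661 ] [-70.45539904 -35.50598102]
[472.43892152 233.74206874  57.81783516] [-64.72144071   3.39400094]
[460.58888664 275.56192861  57.5161655 ] [-64.38131305  46.767651  ]
```

Call:
step_arm:
  plan:
    - {"x": 0.22,"y": 0.08,"z": 0.2,"rx": 0,"ry": 0,"rz": 0}
    - {"x": 0.2,"y": 0,"z": 0.3,"rx": 0,"ry": 0,"rz": 0}
    - {"x": 0,"y": 0,"z": 0.3,"rx": 0,"ry": 0,"rz": 0}
    - {"x": 0,"y": 0,"z": 0.3,"rx": 0,"ry": 0,"rz": 0}
    - {"x": 0,"y": 0,"z": 0.2,"rx": 0,"ry": 0,"rz": 0}
    - {"x": 0,"y": 0,"z": 0.1,"rx": 0,"ry": 0,"rz": 0}
    - {"x": 0,"y": 0,"z": 0,"rx": 0,"ry": 0,"rz": 0}
    - {"x": 0,"y": 0,"z": 0,"rx": 0,"ry": 0,"rz": 0}
    - {"x": 0,"y": 0,"z": 0,"rx": 0,"ry": 0,"rz": 0}
    - {"x": 0,"y": 0,"z": 0,"rx": 0,"ry": 0,"rz": 0}

```text
t: 14.57
eef_pos: [484.4, 205.1, 16.6]
tcp_rot: [3.141, 0.0, 1.851]
ft_force: [-0.1, 1.2, -1.9]
opening: 0.666
grip_force: 30.0
```

```bash
python3 -c "
from h import *
go(tray(-62,-27.5),7.2,TY+np.pi/2)
"
```

```text
t 14.57 pos [484.4 205.1  16.6] rot [3.141 0.    1.851] F [-0.1  1.2 -1.9] open 0.666 grip 29.989071786403656
 goal [483.7 204.9   7.2] tool units shift [ 0.    -0.028  0.377] goalframe [ 0.    -0.028  0.377] turn [ 0.005  0.001 -0.041]
```

Call:
step_arm:
  plan:
    - {"x": 0,"y": -0.03,"z": 0.1,"rx": 0,"ry": 0,"rz": -0.04}
    - {"x": 0,"y": 0,"z": 0.1,"rx": 0,"ry": 0,"rz": 0}
    - {"x": 0,"y": 0,"z": 0.08,"rx": 0,"ry": 0,"rz": 0}
    - {"x": 0,"y": 0,"z": 0.06,"rx": 0,"ry": 0,"rz": 0}
    - {"x": 0,"y": 0,"z": 0.03,"rx": 0,"ry": 0,"rz": 0}
    - {"x": 0,"y": 0,"z": 0,"rx": 0,"ry": 0,"rz": 0}
    - {"x": 0,"y": 0,"z": 0,"rx": 0,"ry": 0,"rz": 0}
    - {"x": 0,"y": 0,"z": 0,"rx": 0,"ry": 0,"rz": 0}
    - {"x": 0,"y": 0,"z": 0,"rx": 0,"ry": 0,"rz": 0}
    - {"x": 0,"y": 0,"z": 0,"rx": 0,"ry": 0,"rz": 0}

```text
t: 15.4
eef_pos: [483.5, 204.9, 7.2]
tcp_rot: [3.142, 0.0, 1.855]
ft_force: [0.7, 0.1, -1.8]
opening: 0.667
grip_force: 30.0
```

Call:
step_arm:
  jaw: -0.55
  plan:
    - {"x": 0,"y": 0,"z": 0,"rx": 0,"ry": 0,"rz": 0}
    - {"x": 0,"y": 0,"z": 0,"rx": 0,"ry": 0,"rz": 0}
    - {"x": 0,"y": 0,"z": 0,"rx": 0,"ry": 0,"rz": 0}
    - {"x": 0,"y": 0,"z": 0,"rx": 0,"ry": 0,"rz": 0}
    - {"x": 0,"y": 0,"z": 0,"rx": 0,"ry": 0,"rz": 0}
    - {"x": 0,"y": 0,"z": 0,"rx": 0,"ry": 0,"rz": 0}
    - {"x": 0,"y": 0,"z": -0.2,"rx": 0,"ry": 0,"rz": 0}
    - {"x": 0,"y": 0,"z": -0.4,"rx": 0,"ry": 0,"rz": 0}
    - {"x": 0,"y": 0,"z": -0.8,"rx": 0,"ry": 0,"rz": 0}
    - {"x": 0,"y": 0,"z": -1,"rx": 0,"ry": 0,"rz": 0}

```text
t: 16.23
eef_pos: [482.9, 204.7, 67.6]
tcp_rot: [-3.139, 0.0, 1.855]
ft_force: [-0.3, 0.1, 0.6]
opening: 0.775
grip_force: 0.0
```

Call:
step_arm:
  plan:
    - {"x": 0,"y": 0,"z": -1,"rx": 0,"ry": 0,"rz": 0}
    - {"x": 0,"y": 0,"z": -1,"rx": 0,"ry": 0,"rz": 0}
    - {"x": 0,"y": 0,"z": -1,"rx": 0,"ry": 0,"rz": 0}
    - {"x": 0,"y": 0,"z": 0,"rx": 0,"ry": 0,"rz": 0}
    - {"x": 0,"y": 0,"z": 0,"rx": 0,"ry": 0,"rz": 0}
    - {"x": 0,"y": 0,"z": 0,"rx": 0,"ry": 0,"rz": 0}
    - {"x": 0,"y": 0,"z": 0,"rx": 0,"ry": 0,"rz": 0}
    - {"x": 0,"y": 0,"z": 0,"rx": 0,"ry": 0,"rz": 0}
    - {"x": 0,"y": 0,"z": 0,"rx": 0,"ry": 0,"rz": 0}
    - {"x": 0,"y": 0,"z": 0,"rx": 0,"ry": 0,"rz": 0}

```text
t: 17.07
eef_pos: [483.3, 204.9, 141.6]
tcp_rot: [-3.141, 0.0, 1.855]
ft_force: [0.7, -0.3, 0.3]
opening: 0.775
grip_force: 0.0
```

```bash
python3 -c "
from h import *
b=cam('wrist')
for p in [(270,240),(280,200),(280,110)]: print(w(b,*p,r=3), rot(TY).T@(w(b,*p)[:2]-TO))
import pickle;pickle.dump(b,open('c3.pkl','wb'))
cv2.imwrite('pics/p5.png',b['image'][:,:,::-1])
go((670,12),160,TY)
"
```

```text
[479.75393702 172.73989649  11.58555943] [-74.78690514 -57.21596596]
[478.07971013 213.69795521  11.4241663 ] [-64.92807608 -17.5193935 ]
[455.91910435 290.69194224  11.58685201] [-64.62748629  62.60988442]
t 17.12 pos [483.3 204.9 141.6] rot [-3.141  0.     1.855] F [ 0.1 -0.4  0.2] open 0.773 grip 0.0
 goal [670  12 160] tool units shift [-9.499  5.005 -0.738] goalframe [ 5.005  9.499 -0.734] turn [-6.0000e-03  7.0000e-03  1.5708e+01]
```

View pics/p5.png

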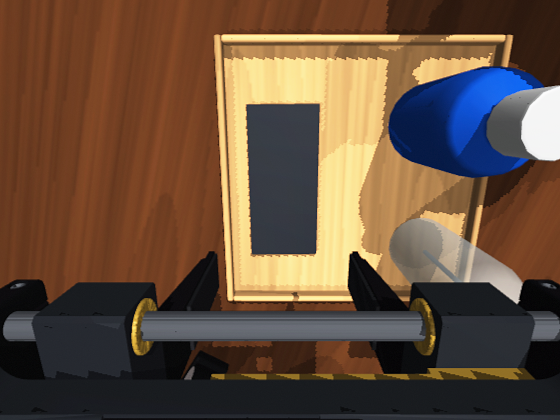

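The slate lies flat in the tray's front half, corners (246,104), (319,104), (317,253), (251,254), square with the tray. Next, the votive.

Call:
step_arm:
  jaw: -1
  plan:
    - {"x": -0.9,"y": 0,"z": -0.1,"rx": 0,"ry": 0,"rz": 0}
    - {"x": -0.95,"y": 0,"z": -0.1,"rx": 0,"ry": 0,"rz": 0}
    - {"x": -0.95,"y": 0,"z": -0.1,"rx": 0,"ry": 0,"rz": 0}
    - {"x": -0.95,"y": 0,"z": -0.1,"rx": 0,"ry": 0,"rz": 0}
    - {"x": -0.95,"y": 0,"z": -0.1,"rx": 0,"ry": 0,"rz": 0}
    - {"x": -0.95,"y": 0,"z": -0.1,"rx": 0,"ry": 0,"rz": 0}
    - {"x": -0.95,"y": 0,"z": -0.1,"rx": 0,"ry": 0,"rz": 0}
    - {"x": -0.95,"y": 0,"z": -0.1,"rx": 0,"ry": 0,"rz": 0}
    - {"x": -0.95,"y": 0,"z": 0,"rx": 0,"ry": 0,"rz": 0}
    - {"x": -0.95,"y": 0,"z": 0,"rx": 0,"ry": 0,"rz": 0}

```text
t: 17.95
eef_pos: [549.9, -23.0, 162.1]
tcp_rot: [-3.142, 0.0, 1.855]
ft_force: [0.4, -0.2, -0.2]
opening: 0.999
grip_force: 0.0
```

Call:
step_arm:
  plan:
    - {"x": 0,"y": 0.9,"z": 0,"rx": 0,"ry": 0,"rz": 0}
    - {"x": 0,"y": 1,"z": 0,"rx": 0,"ry": 0,"rz": 0}
    - {"x": 0,"y": 1,"z": 0,"rx": 0,"ry": 0,"rz": 0}
    - {"x": 0,"y": 1,"z": 0,"rx": 0,"ry": 0,"rz": 0}
    - {"x": 0,"y": 0.9,"z": 0,"rx": 0,"ry": 0,"rz": 0.2}
    - {"x": 0,"y": 0,"z": 0,"rx": 0,"ry": 0,"rz": 0.9}
    - {"x": 0,"y": 0,"z": 0,"rx": 0,"ry": 0,"rz": 1}
    - {"x": 0,"y": 0,"z": 0,"rx": 0,"ry": 0,"rz": 1}
    - {"x": 0,"y": 0,"z": 0,"rx": 0,"ry": 0,"rz": 1}
    - {"x": 0,"y": 0,"z": 0,"rx": 0,"ry": 0,"rz": 1}

```text
t: 18.78
eef_pos: [664.8, 11.8, 161.6]
tcp_rot: [-3.141, 0.0, 1.34]
ft_force: [0.4, -0.5, 0.4]
opening: 1.0
grip_force: 0.0
```

Call:
step_arm:
  plan:
    - {"x": 0,"y": 0,"z": 0,"rx": 0,"ry": 0,"rz": 1}
    - {"x": 0,"y": 0,"z": 0,"rx": 0,"ry": 0,"rz": 1}
    - {"x": 0,"y": 0,"z": 0,"rx": 0,"ry": 0,"rz": 1}
    - {"x": 0,"y": 0,"z": 0,"rx": 0,"ry": 0,"rz": 1}
    - {"x": 0,"y": 0,"z": 0,"rx": 0,"ry": 0,"rz": 1}
    - {"x": 0,"y": 0,"z": 0,"rx": 0,"ry": 0,"rz": 1}
    - {"x": 0,"y": 0,"z": 0,"rx": 0,"ry": 0,"rz": 1}
    - {"x": 0,"y": 0,"z": 0,"rx": 0,"ry": 0,"rz": 1}
    - {"x": 0,"y": 0,"z": 0,"rx": 0,"ry": 0,"rz": 1}
    - {"x": 0,"y": 0,"z": 0,"rx": 0,"ry": 0,"rz": 1}

```text
t: 19.62
eef_pos: [664.7, 11.8, 161.7]
tcp_rot: [-3.141, 0.001, 0.34]
ft_force: [-0.1, 1.0, -0.8]
opening: 1.004
grip_force: 0.0
```

```bash
python3 -c "
from h import *
import pickle
c=pickle.load(open('c3.pkl','rb'))
Q=[w(c,*p,z=12) for p in [(246,104),(319.5,104),(317,253.5),(251,254)]]
for q in Q: print(rot(TY).T@(q[:2]-TO))
m=np.mean(Q,0);print('slate c',m, rot(TY).T@(m[:2]-TO))
go((670,12),160,TY)
b=cam('wrist');pickle.dump(b,open('c4.pkl','wb'))
cv2.imwrite('pics/p6.png',b['image'][:,:,::-1])
"
```

```text
[-93.96336122  67.5471243 ]
[-30.5108893   67.46136855]
[-28.76063893 -71.25622212]
[-93.64932668 -71.75824176]
slate c [476.81216113 229.48458813  12.        ] [-61.72105404  -2.00149276]
t 19.62 pos [664.7  11.8 161.7] rot [-3.141e+00  1.000e-03  3.400e-01] F [-0.1  1.  -0.8] open 1.004 grip 0.0
 goal [670  12 160] tool units shift [0.201 0.062 0.067] goalframe [0.204 0.051 0.067] turn [-0.002  0.007  0.558]
```

View pics/p6.png

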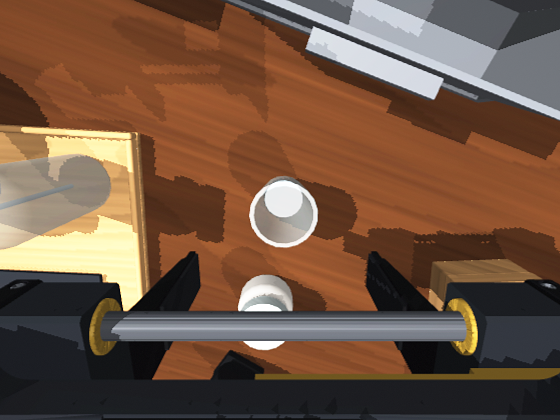

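Wrist view: the glass rim is centred at (283,212) and its foot at (284,198). The jar is below at (265,300) and clear.

```bash
python3 -c "
from h import *
import pickle
b=pickle.load(open('c4.pkl','rb'))
g=w(b,283.5,212,z=68);print(g, w(b,250,212,z=68),w(b,317,212,z=68),w(b,284,198,z=4))
go(g[:2],32,TY)
"
```

```text
[673.99060149  13.58954227  68.        ] [664.71221159  39.92331117  68.        ] [683.26801501 -12.74145551  68.        ] [671.84713696  12.20242965   4.        ]
t 19.67 pos [664.8  11.8 161.7] rot [-3.141e+00  1.000e-03  3.330e-01] F [-0.   0.5 -0.1] open 0.999 grip 0.0
 goal [674.   13.6  32. ] tool units shift [0.375 0.052 5.189] goalframe [0.374 0.033 5.189] turn [-0.001  0.005  0.488]
```

Call:
step_arm:
  plan:
    - {"x": 0.31,"y": 0.05,"z": 0,"rx": 0,"ry": 0,"rz": 0.49}
    - {"x": 0,"y": 0,"z": 0.5,"rx": 0,"ry": 0,"rz": 0}
    - {"x": 0,"y": 0,"z": 0.6,"rx": 0,"ry": 0,"rz": 0}
    - {"x": 0,"y": 0,"z": 0.6,"rx": 0,"ry": 0,"rz": 0}
    - {"x": 0,"y": 0,"z": 0.6,"rx": 0,"ry": 0,"rz": 0}
    - {"x": 0,"y": 0,"z": 0.6,"rx": 0,"ry": 0,"rz": 0}
    - {"x": 0,"y": 0,"z": 0,"rx": 0,"ry": 0,"rz": 0}
    - {"x": 0,"y": 0,"z": 0,"rx": 0,"ry": 0,"rz": 0}
    - {"x": 0,"y": 0,"z": 0,"rx": 0,"ry": 0,"rz": 0}
    - {"x": 0,"y": 0,"z": 0,"rx": 0,"ry": 0,"rz": 0}

```text
t: 20.5
eef_pos: [672.9, 13.2, 90.4]
tcp_rot: [3.141, -0.001, 0.297]
ft_force: [-0.2, 0.0, 0.5]
opening: 0.997
grip_force: 0.0
```

```bash
python3 -c "
from h import *
go((672.5,12.8),30,TY)
"
```

```text
t 20.5 pos [672.9  13.2  90.4] rot [ 3.141e+00 -1.000e-03  2.970e-01] F [-0.2  0.   0.5] open 0.997 grip 0.0
 goal [672.5  12.8  30. ] tool units shift [-0.024  0.008  2.417] goalframe [-0.021  0.009  2.417] turn [ 0.006 -0.012  0.127]
```

Call:
step_arm:
  plan:
    - {"x": -0.02,"y": 0,"z": 0.4,"rx": 0,"ry": 0,"rz": 0.12}
    - {"x": 0,"y": 0,"z": 0.4,"rx": 0,"ry": 0,"rz": 0}
    - {"x": 0,"y": 0,"z": 0.4,"rx": 0,"ry": 0,"rz": 0}
    - {"x": 0,"y": 0,"z": 0.4,"rx": 0,"ry": 0,"rz": 0}
    - {"x": 0,"y": 0,"z": 0.4,"rx": 0,"ry": 0,"rz": 0}
    - {"x": 0,"y": 0,"z": 0.4,"rx": 0,"ry": 0,"rz": 0}
    - {"x": 0,"y": 0,"z": 0,"rx": 0,"ry": 0,"rz": 0}
    - {"x": 0,"y": 0,"z": 0,"rx": 0,"ry": 0,"rz": 0}
    - {"x": 0,"y": 0,"z": 0,"rx": 0,"ry": 0,"rz": 0}
    - {"x": 0,"y": 0,"z": 0,"rx": 0,"ry": 0,"rz": 0}

```text
t: 21.33
eef_pos: [672.4, 13.0, 30.2]
tcp_rot: [3.141, -0.001, 0.284]
ft_force: [0.2, 0.2, -0.7]
opening: 1.004
grip_force: 0.0
```

Call:
step_arm:
  jaw: 1
  plan:
    - {"x": 0,"y": 0,"z": 0,"rx": 0,"ry": 0,"rz": 0}
    - {"x": 0,"y": 0,"z": 0,"rx": 0,"ry": 0,"rz": 0}
    - {"x": 0,"y": 0,"z": 0,"rx": 0,"ry": 0,"rz": 0}
    - {"x": 0,"y": 0,"z": 0,"rx": 0,"ry": 0,"rz": 0}
    - {"x": 0,"y": 0,"z": 0,"rx": 0,"ry": 0,"rz": 0}
    - {"x": 0,"y": 0,"z": 0,"rx": 0,"ry": 0,"rz": 0}
    - {"x": 0,"y": 0,"z": 0,"rx": 0,"ry": 0,"rz": 0}
    - {"x": 0,"y": 0,"z": 0,"rx": 0,"ry": 0,"rz": 0}
    - {"x": 0,"y": 0,"z": 0,"rx": 0,"ry": 0,"rz": 0}
    - {"x": 0,"y": 0,"z": 0,"rx": 0,"ry": 0,"rz": 0}

```text
t: 22.17
eef_pos: [672.1, 13.2, 29.7]
tcp_rot: [-3.142, -0.0, 0.284]
ft_force: [-0.8, 0.9, 0.8]
opening: 0.601
grip_force: 30.0
```

Call:
step_arm:
  plan:
    - {"x": 0,"y": 0,"z": -0.1,"rx": 0,"ry": 0,"rz": 0}
    - {"x": 0,"y": 0,"z": -0.2,"rx": 0,"ry": 0,"rz": 0}
    - {"x": 0,"y": 0,"z": -0.5,"rx": 0,"ry": 0,"rz": 0}
    - {"x": 0,"y": 0,"z": -0.5,"rx": 0,"ry": 0,"rz": 0}
    - {"x": 0,"y": 0,"z": -0.5,"rx": 0,"ry": 0,"rz": 0}
    - {"x": 0,"y": 0,"z": -0.6,"rx": 0,"ry": 0,"rz": 0}
    - {"x": 0,"y": 0,"z": -0.6,"rx": 0,"ry": 0,"rz": 0}
    - {"x": 0,"y": 0,"z": -0.6,"rx": 0,"ry": 0,"rz": 0}
    - {"x": 0,"y": 0,"z": -0.6,"rx": 0,"ry": 0,"rz": 0}
    - {"x": 0,"y": 0,"z": -0.6,"rx": 0,"ry": 0,"rz": 0}

```text
t: 23.0
eef_pos: [672.1, 13.0, 152.0]
tcp_rot: [3.141, -0.001, 0.284]
ft_force: [-0.4, -0.2, -1.0]
opening: 0.602
grip_force: 30.0
```

```bash
python3 -c "
from h import *
go((476.8,229.5),43,TY)
b=cam('wrist');c=cam('scene')
cv2.imwrite('pics/p7.png',np.hstack([cv2.resize(x['image'],(400,300)) for x in(b,c)])[:,:,::-1])
"
```

```text
t 23.0 pos [672.1  13.  152. ] rot [ 3.141e+00 -1.000e-03  2.840e-01] F [-0.4 -0.2 -1. ] open 0.602 grip 29.999884231947362
 goal [476.8 229.5  43. ] tool units shift [ -5.083 -10.502   4.346] goalframe [ -5.075 -10.501   4.359] turn [ 0.006 -0.013 -0.002]
```

View pics/p7.png

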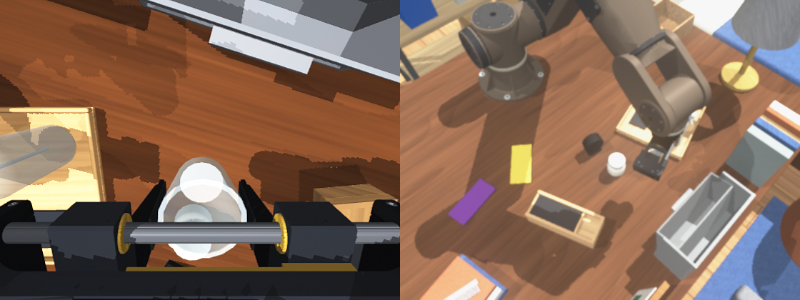

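The cup hangs upright between the pads (left panel, about (203,205)). The jar and clock are undisturbed. Moving to the tray.

Call:
step_arm:
  plan:
    - {"x": -0.4,"y": 0,"z": 0,"rx": 0,"ry": 0,"rz": 0}
    - {"x": -0.7,"y": 0,"z": 0,"rx": 0,"ry": 0,"rz": 0}
    - {"x": -0.8,"y": 0,"z": 0,"rx": 0,"ry": 0,"rz": 0}
    - {"x": -0.8,"y": 0,"z": 0,"rx": 0,"ry": 0,"rz": 0}
    - {"x": -0.8,"y": 0,"z": 0,"rx": 0,"ry": 0,"rz": 0}
    - {"x": -0.8,"y": 0,"z": 0,"rx": 0,"ry": 0,"rz": 0}
    - {"x": -0.5,"y": -0.3,"z": 0,"rx": 0,"ry": 0,"rz": 0}
    - {"x": -0.3,"y": -0.6,"z": 0,"rx": 0,"ry": 0,"rz": 0}
    - {"x": 0,"y": -0.8,"z": 0,"rx": 0,"ry": 0,"rz": 0}
    - {"x": 0,"y": -0.8,"z": 0,"rx": 0,"ry": 0,"rz": 0}

```text
t: 23.93
eef_pos: [531.4, 37.6, 149.7]
tcp_rot: [3.142, 0.0, 0.282]
ft_force: [-0.3, -0.0, -1.9]
opening: 0.6
grip_force: 30.0
```

Call:
step_arm:
  plan:
    - {"x": 0,"y": -0.9,"z": 0,"rx": 0,"ry": 0,"rz": 0}
    - {"x": 0,"y": -0.9,"z": 0,"rx": 0,"ry": 0,"rz": 0}
    - {"x": 0,"y": -0.9,"z": 0,"rx": 0,"ry": 0,"rz": 0}
    - {"x": 0,"y": -0.9,"z": 0,"rx": 0,"ry": 0,"rz": 0}
    - {"x": 0,"y": -0.9,"z": 0,"rx": 0,"ry": 0,"rz": 0}
    - {"x": 0,"y": -0.9,"z": 0,"rx": 0,"ry": 0,"rz": 0}
    - {"x": 0,"y": -0.9,"z": 0,"rx": 0,"ry": 0,"rz": 0}
    - {"x": 0,"y": -0.8,"z": 0,"rx": 0,"ry": 0,"rz": 0}
    - {"x": 0,"y": -0.5,"z": 0,"rx": 0,"ry": 0,"rz": 0}
    - {"x": 0,"y": -0.2,"z": 0,"rx": 0,"ry": 0,"rz": 0}

```text
t: 24.77
eef_pos: [477.0, 225.8, 149.6]
tcp_rot: [3.142, 0.0, 0.285]
ft_force: [-0.4, -0.2, -1.0]
opening: 0.599
grip_force: 30.0
```

```bash
python3 -c "
from h import *
go((476.8,229.5),43,TY)
"
```

```text
t 24.77 pos [477.  225.8 149.6] rot [3.142 0.    0.285] F [-0.4 -0.2 -1. ] open 0.599 grip 29.99978965264745
 goal [476.8 229.5  43. ] tool units shift [ 0.035 -0.143  4.262] goalframe [ 0.035 -0.143  4.262] turn [0.    0.001 0.013]
```

Call:
step_arm:
  plan:
    - {"x": 0,"y": -0.1,"z": 0.3,"rx": 0,"ry": 0,"rz": 0}
    - {"x": 0,"y": 0,"z": 0.6,"rx": 0,"ry": 0,"rz": 0}
    - {"x": 0,"y": 0,"z": 0.6,"rx": 0,"ry": 0,"rz": 0}
    - {"x": 0,"y": 0,"z": 0.6,"rx": 0,"ry": 0,"rz": 0}
    - {"x": 0,"y": 0,"z": 0.6,"rx": 0,"ry": 0,"rz": 0}
    - {"x": 0,"y": 0,"z": 0.5,"rx": 0,"ry": 0,"rz": 0}
    - {"x": 0,"y": 0,"z": 0.3,"rx": 0,"ry": 0,"rz": 0}
    - {"x": 0,"y": 0,"z": 0.2,"rx": 0,"ry": 0,"rz": 0}
    - {"x": 0,"y": 0,"z": 0,"rx": 0,"ry": 0,"rz": 0}
    - {"x": 0,"y": 0,"z": 0,"rx": 0,"ry": 0,"rz": 0}

```text
t: 25.6
eef_pos: [477.1, 226.7, 57.2]
tcp_rot: [3.141, -0.0, 0.283]
ft_force: [0.0, 0.3, -1.6]
opening: 0.597
grip_force: 30.0
```

```bash
python3 -c "
from h import *
go((476.8,229.5),42.5,TY)
"
```

```text
t 25.6 pos [477.1 226.7  57.2] rot [ 3.141 -0.     0.283] F [ 0.   0.3 -1.6] open 0.597 grip 29.999844142002985
 goal [476.8 229.5  42.5] tool units shift [ 0.019 -0.111  0.589] goalframe [ 0.019 -0.111  0.589] turn [ 0.001 -0.001 -0.006]
```

Call:
step_arm:
  plan:
    - {"x": 0,"y": -0.11,"z": 0.15,"rx": 0,"ry": 0,"rz": 0}
    - {"x": 0,"y": 0,"z": 0.12,"rx": 0,"ry": 0,"rz": 0}
    - {"x": 0,"y": 0,"z": 0.1,"rx": 0,"ry": 0,"rz": 0}
    - {"x": 0,"y": 0,"z": 0.08,"rx": 0,"ry": 0,"rz": 0}
    - {"x": 0,"y": 0,"z": 0.06,"rx": 0,"ry": 0,"rz": 0}
    - {"x": 0,"y": 0,"z": 0.04,"rx": 0,"ry": 0,"rz": 0}
    - {"x": 0,"y": 0,"z": 0.02,"rx": 0,"ry": 0,"rz": 0}
    - {"x": 0,"y": 0,"z": 0,"rx": 0,"ry": 0,"rz": 0}
    - {"x": 0,"y": 0,"z": 0,"rx": 0,"ry": 0,"rz": 0}
    - {"x": 0,"y": 0,"z": 0,"rx": 0,"ry": 0,"rz": 0}

```text
t: 26.43
eef_pos: [476.2, 229.6, 42.9]
tcp_rot: [3.142, -0.0, 0.284]
ft_force: [0.4, -0.2, -0.5]
opening: 0.6
grip_force: 30.0
```

Call:
step_arm:
  plan:
    - {"x": 0,"y": 0,"z": 0.02,"rx": 0,"ry": 0,"rz": 0}
    - {"x": 0,"y": 0,"z": 0,"rx": 0,"ry": 0,"rz": 0}
    - {"x": 0,"y": 0,"z": 0,"rx": 0,"ry": 0,"rz": 0}
    - {"x": 0,"y": 0,"z": 0,"rx": 0,"ry": 0,"rz": 0}
    - {"x": 0,"y": 0,"z": 0,"rx": 0,"ry": 0,"rz": 0}
    - {"x": 0,"y": 0,"z": 0,"rx": 0,"ry": 0,"rz": 0}
    - {"x": 0,"y": 0,"z": 0,"rx": 0,"ry": 0,"rz": 0}
    - {"x": 0,"y": 0,"z": 0,"rx": 0,"ry": 0,"rz": 0}
    - {"x": 0,"y": 0,"z": 0,"rx": 0,"ry": 0,"rz": 0}
    - {"x": 0,"y": 0,"z": 0,"rx": 0,"ry": 0,"rz": 0}

```text
t: 27.27
eef_pos: [476.1, 229.6, 42.3]
tcp_rot: [3.141, 0.0, 0.284]
ft_force: [-0.1, -0.0, -1.2]
opening: 0.601
grip_force: 30.0
```

Call:
step_arm:
  jaw: -1
  plan:
    - {"x": 0,"y": 0,"z": 0,"rx": 0,"ry": 0,"rz": 0}
    - {"x": 0,"y": 0,"z": 0,"rx": 0,"ry": 0,"rz": 0}
    - {"x": 0,"y": 0,"z": 0,"rx": 0,"ry": 0,"rz": 0}
    - {"x": 0,"y": 0,"z": 0,"rx": 0,"ry": 0,"rz": 0}
    - {"x": 0,"y": 0,"z": 0,"rx": 0,"ry": 0,"rz": 0}
    - {"x": 0,"y": 0,"z": 0,"rx": 0,"ry": 0,"rz": 0}
    - {"x": 0,"y": 0,"z": 0,"rx": 0,"ry": 0,"rz": 0}
    - {"x": 0,"y": 0,"z": 0,"rx": 0,"ry": 0,"rz": 0}
    - {"x": 0,"y": 0,"z": 0,"rx": 0,"ry": 0,"rz": 0}
    - {"x": 0,"y": 0,"z": 0,"rx": 0,"ry": 0,"rz": 0}

```text
t: 28.1
eef_pos: [476.1, 229.6, 42.3]
tcp_rot: [3.141, 0.0, 0.284]
ft_force: [0.2, -0.0, -0.9]
opening: 1.0
grip_force: 0.0
```

Call:
step_arm:
  plan:
    - {"x": 0,"y": 0,"z": -0.2,"rx": 0,"ry": 0,"rz": 0}
    - {"x": 0,"y": 0,"z": -0.4,"rx": 0,"ry": 0,"rz": 0}
    - {"x": 0,"y": 0,"z": -0.6,"rx": 0,"ry": 0,"rz": 0}
    - {"x": 0,"y": 0,"z": -0.8,"rx": 0,"ry": 0,"rz": 0}
    - {"x": 0,"y": 0,"z": -0.8,"rx": 0,"ry": 0,"rz": 0}
    - {"x": 0,"y": 0,"z": -0.8,"rx": 0,"ry": 0,"rz": 0}
    - {"x": 0,"y": 0,"z": -0.8,"rx": 0,"ry": 0,"rz": 0}
    - {"x": 0,"y": 0,"z": -0.6,"rx": 0,"ry": 0,"rz": 0}
    - {"x": 0,"y": 0,"z": -0.3,"rx": 0,"ry": 0,"rz": 0}
    - {"x": 0,"y": 0,"z": 0,"rx": 0,"ry": 0,"rz": 0}

```text
t: 28.93
eef_pos: [476.7, 229.8, 176.9]
tcp_rot: [-3.142, -0.003, 0.284]
ft_force: [0.6, 0.1, -0.2]
opening: 0.999
grip_force: 0.0
```

```bash
python3 -c "
from h import *
go((476.8,229.5),42.5,TY)
b=cam('wrist');import pickle;pickle.dump(b,open('c5.pkl','wb'))
cv2.imwrite('pics/p8.png',b['image'][:,:,::-1])
"
```

```text
t 28.93 pos [476.7 229.8 176.9] rot [-3.142e+00 -3.000e-03  2.840e-01] F [ 0.6  0.1 -0.2] open 0.999 grip 0.0
 goal [476.8 229.5  42.5] tool units shift [-0.016  0.014  5.377] goalframe [2.000e-03 1.400e-02 5.377e+00] turn [-0.    -0.034 -0.002]
```

View pics/p8.png

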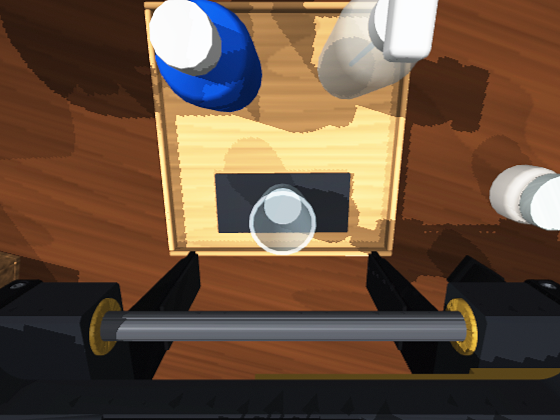

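The glass stands upright on the slate: foot at about (283,208) against the slate centre at (284,203), roughly 4 mm off. The slate is flat and square with the tray, and everything is released, so I'm handing in.

```bash
python3 -c "
from cell import *
print(job_done())"
```

```text
the job is handed in; nothing more can be done
None
```

I handed the job in at about 29 s of the 69 s limit; no verdict came back. The last picture shows the slate flat and square in the tray's front half and the glass upright within about 4 mm of its middle, both released. The lower slates were still in the box, and nothing else looked shifted in the pictures.

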